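# Refit the guide rod of a syringe pump

## Robot

A 6-joint arm with a two-finger parallel gripper is mounted at the origin on a cart in front of the work surface, level with it; the furniture and walls round the work are solid. World frame = base frame: x ahead of the robot, y to its left, z up, the work surface at z = 0. Lengths are in mm, angles in rad, forces in N, time in s.
With the tool pointing down it reaches from about 350 to 975 mm from the base axis. Payload 7.1 kg.
Tool frame: the origin (TCP) lies at the very end of the fingers, on their centre line; the grasp point (between the pads) lies 19 mm behind it; z points along the fingers, y is the direction in which the jaws open and shut (so a half turn about z gives the same grasp; the last joint's range is limited). The gripper opens to 88 mm and grips with 3 to 60 N. Pads are 20 mm wide; open, the fingers measure 115 mm over their backs; the gripper's body (75 mm by 178 mm) begins 61 mm behind the grasp point.
Start: joints at [-1.262, 0.423, 1.63, -0, 1.089, -0.019], TCP at [201.243, -591.698, 222.675] pointing down, gripper open.
Joint ranges: [-3, 3], [-0.9, 2.11], [0.09, 2.58], [-1.31, 4.45], [0.11, 2.69], [-2.54, 2.54]. Speed limits (rad/s): [2.39, 2.39, 3.01, 3.14, 3.14, 3.14].

## Interface

Orientations are given as a rotation vector (axis times angle).
In Python, from workcell import readout, imaging, close_job gives the robot as it stands.
- The arm moves only by the tool carry_out, never from a script. Its argument "rows" is a list of rows, each a list of 3 entries, a list of its own where there are three numbers: the shift along the tool's x, y, z in m, then the turn, a rotation vector about the tool's x, y, z in rad, then the closure, from 0 (fully open) to 1 (shut). In form: [[[dx, dy, dz], [wx, wy, wz], hand], ...]. A call has 1 to 12 rows; each row shifts and turns the commanded pose from where the row before left it, along the tool's axes as they then stand; what a row does not reach is not made up. A row lasts 1/12 s, in which the tool goes at most 41.7 mm and 7.16 degrees, less where a joint would pass 70% of its speed; a pose out of reach is approached as far as the arm can. A call with a gripper value outside its range is refused whole. The fingers move at their own pace and stop on an object; the grip force is fixed at half the most. Time passes only in rows, so rows that do not move let the fingers close. It gives the time, the measured TCP pose, the force and the opening at its end, in the units of the state.
- readout.get_obs(): the state, without advancing time (a new reading comes with each control period).
- imaging.get_image(name): name is "scene" or "top" or "wrist"; returns the picture (400x640x3 uint8, red, green, blue); there is no depth.
- imaging.camera_params(name): a dict with "fx", "fy", "cx", "cy" (pixels), "rvec" (rotation vector, rad) and "tvec" (3), from world to camera coordinates, as OpenCV has them; the wrist camera has in their place "T_tool_cam" (4x4, takes a point from camera to tool coordinates, whose origin is the TCP and whose axes are the flange's). Camera axes: x right, y down, z forward; pixel columns grow to the right and rows downward; lengths in mm; the calibration is good to about 2 mm. A picture is of the moment at which its call begins: read the wrist's pose just before it. camera_params takes no time and is no camera call.
- close_job(): hands the job in, once; it reports no verdict.
The state is a dict: "t": time; "qpos": joint angles; "qvel": joint speeds; "joint_torque": joint torques, N m; "ee_pos": TCP position; "orientation": TCP orientation; "ft_force": force on the tool from outside, world axes, zero at the start; "moment": the same for the moment, N m; "width": finger opening in mm.
Only numpy, scipy, OpenCV 4.12 (cv2) and the standard library are available. Lean on these libraries where they do the work, as an engineer would, in place of code of your own. Each camera call takes 0.05 s, during which the arm holds its last target.

## Task

The syringe pump has been cleaned and its front guide rod lies on the white rod rest. Pick the rod up, thread its round nose through the empty bushing in the pump's end bracket and on through the matching bushing of the carriage without shoving the carriage along, until the nose stands about 20 mm out of the carriage's far side. Keep hold of the rod there and finish while holding it, so that I can slip the rubber stop ring over the nose; leave the beaker and the timer where they are.

Things in the scene. Friction and masses are not known exactly. Their poses are not given: they have to be found in the camera images.
- rod_head (a point): Loose hollow steel guide rod, about 80 g, lying level in the white rod rest, axis 39 mm above the worktop: knurled head (cylinder 20 mm across, 35 mm long) overhanging the rest, then a shaft 10 mm across to a round nose. The nearest fork begins 39 mm from the head's centre. This point: centre of the head, on the axis; its y axis points along the rod to the nose.
- rod_nose (a point): The very end of the rod's round nose, on the axis, 230 mm from the head's centre along the rod's +y.
- rod_rest: White plastic rod rest, fixed: foot 56 x 145 x 8 mm, two V forks 110 mm apart along its y, up to about 51 mm high. Origin under its centre; the rod lies along its y axis with the head 100 mm to the -y side.
- pump: Syringe pump, 130 x 300 mm, fixed: white, drive housing with dial and display at its left end (127 mm tall, a clamp on it to 166 mm), upright aluminium end bracket at its right end, top 106 mm, with a screw head to 120 mm above the front bushing. Origin under its centre, y along its length from bracket to housing, z up. The rod goes in level, along +y, from outside the bracket.
- bracket_in (a point): Centre of the entry mouth of the empty brass bushing in the end bracket, on the front (robot's) half, 78 mm above the worktop, 8 mm out from the bracket's outer face. Bore 13 mm across (1.5 mm clearance all round), mouth flared to 23 mm over its first 5 mm. Axes as the pump's: y runs into the bore.
- bracket_out (a point): Centre of the bracket bushing's exit, on the bore's axis 24 mm beyond its entry.
- carriage_in (a point): Centre of the entry mouth of the brass bushing in the grey pusher carriage (top 139 mm), in line with the bracket's: same bore, flare and axes. It begins 31 to 79 mm beyond the bracket bushing's exit. The carriage slides along the pump's y with a drag of about 5 N: it stays put, but a rod that jams shoves it along.
- carriage_out (a point): Centre of the carriage bushing's exit on the far side, 40 mm beyond its entry. Axes as the pump's.
- housing_seat (a point): Face of the drive housing in line with the bores, 65 to 115 mm beyond the carriage bushing's exit; the rod is not to reach it yet.
- glass_beaker: Bystander: small loose glass beaker, 55 mm across, 66 mm tall, origin at the centre of its underside. Not to be moved.
- timer: Bystander: loose flat bench timer, 62 x 64 x 18 mm, origin at the centre of its underside. Not to be moved.

How it is judged:
By the outcome, as a careful person would: the job done as asked, in the order asked, and still so for the second after the job is handed in, while the arm keeps its last pose, push and grip.
It also fails if it takes over 48 s, if anything falls off the work surface, if the arm or the gripper's body presses on something with over 40 N, if the wrist force passes 120 N, or if a joint passes its speed limit or range.

## Working session

There is one attempt and no reset: what is moved stays moved. The work goes in short steps, Python scripts to look and compute and a tool call to move; the robot and the scene stay as the last step left them, time stands still between calls to the robot, and variables do not carry over. Pictures are saved under pics/ and viewed, and the job is handed in when it is done.

Besides the shell and the picture viewer there is one more tool, called after "Request:" as name([rows], argument=value, ...), one row to a line, values as JSON. carry_out: Moves the arm, as the interface text tells. Its arguments: {"type":"object","properties":{"rows":{"type":"array","items":{"type":"array"}}},"required":["rows"]}

```bash
mkdir -p pics; ls; python3 - <<'E'
from workcell import readout, imaging
import cv2
o=readout.get_obs()
for k,v in o.items(): print(k,v)
for n in ["scene","top","wrist"]:
    im=imaging.get_image(n); cv2.imwrite(f"pics/{n}0.png",im[:,:,::-1]); print(n,imaging.camera_params(n))
E
```

```text
pics
t 0.0
qpos [-1.26203127e+00  4.23826058e-01  1.63068621e+00  1.85159814e-06
  1.08859788e+00 -1.90162509e-02]
qvel [ 0.00025806  0.00105071 -0.00060857  0.00104662 -0.00112339 -0.0026711 ]
joint_torque [-2.17804845e-03 -5.44633698e+01 -2.73666877e+01  6.41845074e-02
  2.28467421e-02 -1.36342119e-04]
ee_pos [ 201.06096987 -591.19002846  221.91241524]
orientation [-3.09801367e+00 -5.12329451e-01  3.41416665e-04]
ft_force [-0.27233475 -0.04769666  0.23818098]
moment [-0.05908361  0.02645143  0.01803765]
width 87.68014871548581
scene {'fx': 478.8154926615935, 'fy': 478.8154926615935, 'cx': 317.32583640529856, 'cy': 199.67520813700938, 'rvec': array([ 1.07532429, -2.26875858,  1.16006103]), 'tvec': array([ 359.45386057,  328.7742037 , 1095.33729465])}
top {'fx': 383.6846787694833, 'fy': 383.6846787694833, 'cx': 316.45292446026104, 'cy': 197.18345203246804, 'rvec': array([ 2.17614565, -1.98690474,  0.26050231]), 'tvec': array([-62.81896903, 583.7415739 , 772.63384561])}
wrist {'fx': 286.0488453301517, 'fy': 286.0488453301517, 'cx': 319.1759938893192, 'cy': 199.1127695154878, 'T_tool_cam': array([[ 2.93321614e-05, -9.70124602e-01, -2.42607206e-01,
         6.69409777e+01],
       [ 9.99999387e-01, -2.40101804e-04,  1.08100998e-03,
        -1.37867924e+00],
       [-1.10696480e-03, -2.42607089e-01,  9.70124000e-01,
        -1.61064590e+02],
       [ 0.00000000e+00,  0.00000000e+00,  0.00000000e+00,
         1.00000000e+00]])}
```

View pics/scene0.png

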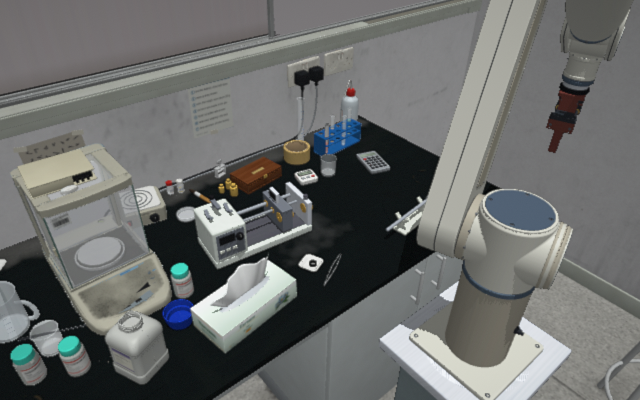

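View pics/top0.png

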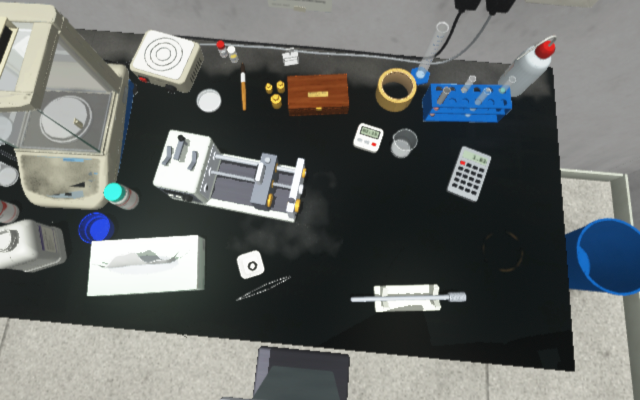

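View pics/wrist0.png

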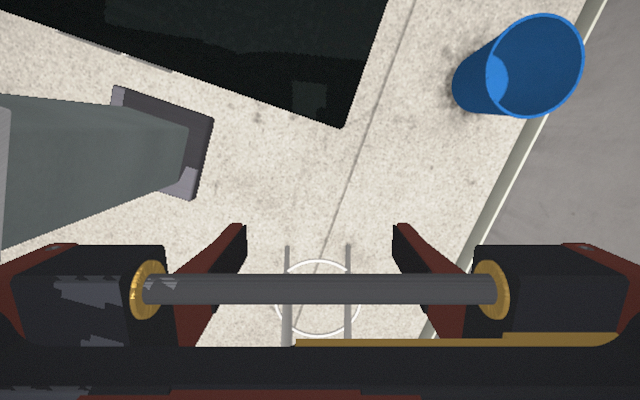

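```bash
cat > h.py <<'E'
import numpy as np, cv2
from scipy.spatial.transform import Rotation as R
from workcell import readout, imaging
def cam(n,obs=None):
    p=imaging.camera_params(n); K=np.array([[p['fx'],0,p['cx']],[0,p['fy'],p['cy']],[0,0,1]])
    if n=='wrist':
        T=np.eye(4);T[:3,:3]=R.from_rotvec(obs['orientation']).as_matrix();T[:3,3]=obs['ee_pos']
        C=T@p['T_tool_cam']; Rw=C[:3,:3].T; return K,Rw,-Rw@C[:3,3]
    return K,R.from_rotvec(p['rvec']).as_matrix(),np.array(p['tvec'])
def ray(c,uv):
    K,Rw,t=c; d=Rw.T@np.linalg.inv(K)@np.array([uv[0],uv[1],1.]); return -Rw.T@t,d/np.linalg.norm(d)
def onz(c,uv,z):
    o,d=ray(c,uv); return o+d*(z-o[2])/d[2]
def proj(c,P):
    K,Rw,t=c; q=(Rw@np.atleast_2d(P).T).T+t; q=q@K.T; return q[:,:2]/q[:,2:]
def tri(rays):
    A=np.zeros((3,3));b=np.zeros(3)
    for o,d in rays:
        M=np.eye(3)-np.outer(d,d);A+=M;b+=M@o
    return np.linalg.solve(A,b)
def zoom(src,dst,x0,y0,w,h,f):
    im=cv2.imread(src)[y0:y0+h,x0:x0+w]; cv2.imwrite(dst,cv2.resize(im,None,fx=f,fy=f,interpolation=cv2.INTER_CUBIC))
E
python3 - <<'E'
from h import *
zoom('pics/top0.png','pics/t1.png',150,120,160,110,5)
zoom('pics/top0.png','pics/t2.png',340,270,135,50,5)
zoom('pics/scene0.png','pics/s1.png',190,170,130,100,6)
c=cam('top')
for uv,z in [((457,297),39),((351,300),39),((465,297),39),((375,298),39),((298,208),78),((304,172),78)]: print(uv,onz(c,uv,z).round(1))
print(ray(c,(0,0))[0], ray(cam('scene'),(0,0))[0])
E
```

```text
(457, 297) [ 401.9 -331.9   39. ]
(351, 300) [ 375.  -103.8   39. ]
(465, 297) [ 403.5 -349.2   39. ]
(375, 298) [ 383.8 -155.1   39. ]
(298, 208) [558.2  28.3  78. ]
(304, 172) [641.6  23.3  78. ]
[374.40140255 -23.84774635 894.94043495] [-293.33598401  726.5410203   907.27916886]
```

View pics/t1.png

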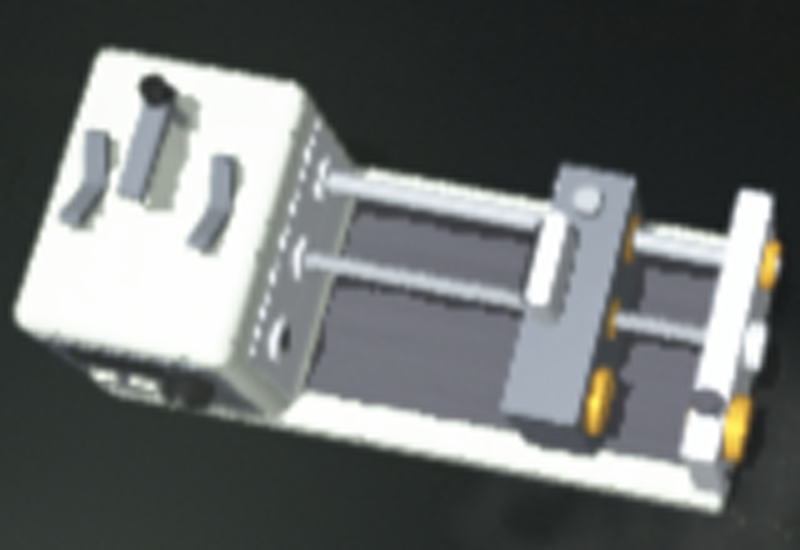

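View pics/t2.png

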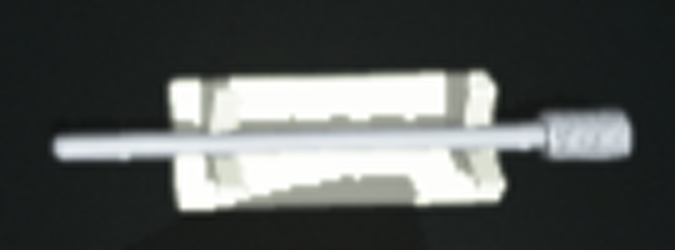

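View pics/s1.png

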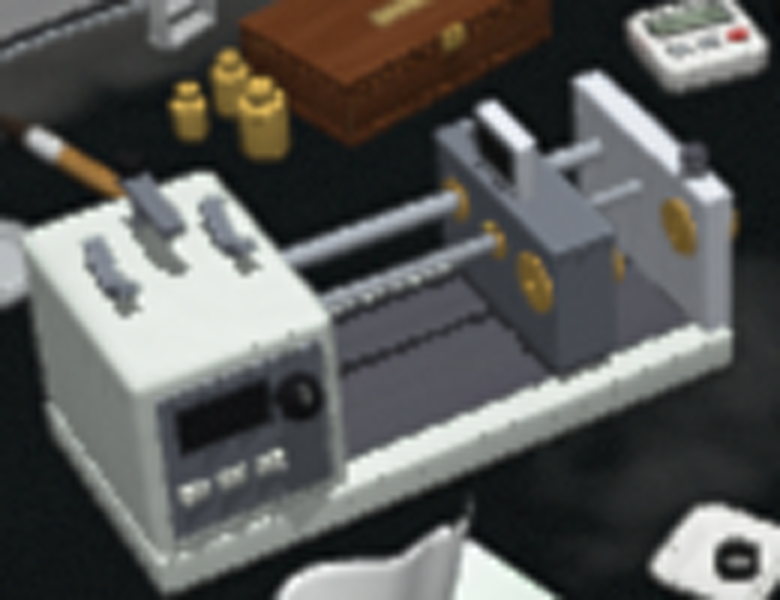

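```bash
cat >> h.py <<'E'
from scipy.linalg import expm,logm
def down(yaw): # tool pointing down, tool x at yaw
    c,s=np.cos(yaw),np.sin(yaw); return np.array([[c,s,0],[s,-c,0],[0,0,-1.]])
def plan(Pt,Rt,n,T0=None,obs=None):
    if T0 is None:
        obs=obs or readout.get_obs(); T0=np.eye(4);T0[:3,:3]=R.from_rotvec(obs['orientation']).as_matrix();T0[:3,3]=obs['ee_pos']
    T1=np.eye(4);T1[:3,:3]=Rt;T1[:3,3]=Pt
    L=np.real(logm(np.linalg.inv(T0)@T1)); D=expm(L/n)
    w=R.from_matrix(D[:3,:3]).as_rotvec()
    print('n',n,'shift m',(D[:3,3]/1000).round(5),'|',np.linalg.norm(D[:3,3]).round(1),'turn',w.round(5),'deg',np.degrees(np.linalg.norm(w)).round(2))
    return T1
E
python3 - <<'E'
from h import *
c=cam('top')
g=lambda x,y:(150+x/5,120+y/5)
# front base edge, top z ~20?
a=onz(c,g(720,505),20);b=onz(c,g(290,420),20); print(a,b,np.degrees(np.arctan2(*(b-a)[[1,0]])))
bi=onz(c,g(743,428),78); ci=onz(c,g(600,402),78);print(bi,ci, np.degrees(np.arctan2(*(ci-bi)[[1,0]])))
hs=np.array([457.6,296.6]);ns=np.array([351,299.6])
h=onz(c,hs,39);n=onz(c,ns,39);print(h,n,np.linalg.norm(h-n),np.degrees(np.arctan2(*(n-h)[[1,0]])))
yaw=np.radians(79); y=np.array([np.cos(yaw),np.sin(yaw),0])
P=bi-30*y; P[2]=200; print(P)
plan(P,down(yaw),18)
E
```

```text
[539.66558742  38.04731738  20.        ] [561.57399162 242.7149761   20.        ] 83.89010755891587
[563.68413132  27.51223419  78.        ] [569.61095778  91.15687874  78.        ] 84.67974723194993
[ 402.8668223  -333.17090538   39.        ] [ 375.84995145 -103.6993225    39.        ] 231.05652698078 96.7148150102582
[557.95986146  -1.93658131 200.        ]
n 18 shift m [ 0.03927 -0.00805  0.00124] | 40.1 turn [-6.000e-05 -4.000e-05 -5.839e-02] deg 3.35
```

```bash
python3 - <<'E'
from h import *
plan([560,-5,200],down(np.radians(84)),24)
E
```

```text
n 24 shift m [ 0.02992 -0.00447  0.00093] | 30.3 turn [-4.000e-05 -3.000e-05 -4.743e-02] deg 2.72
```

Request:
carry_out([
  [[0.03,-0.0045,0.0009],[0,0,-0.0474],0],
  [[0.03,-0.0045,0.0009],[0,0,-0.0474],0],
  [[0.03,-0.0045,0.0009],[0,0,-0.0474],0],
  [[0.03,-0.0045,0.0009],[0,0,-0.0474],0],
  [[0.03,-0.0045,0.0009],[0,0,-0.0474],0],
  [[0.03,-0.0045,0.0009],[0,0,-0.0474],0],
  [[0.03,-0.0045,0.0009],[0,0,-0.0474],0],
  [[0.03,-0.0045,0.0009],[0,0,-0.0474],0],
  [[0.03,-0.0045,0.0009],[0,0,-0.0474],0],
  [[0.03,-0.0045,0.0009],[0,0,-0.0474],0],
  [[0.03,-0.0045,0.0009],[0,0,-0.0474],0],
  [[0.03,-0.0045,0.0009],[0,0,-0.0474],0],
])

```text
t: 1.15
ee_pos: [467.9, -348.9, 211.6]
orientation: [-2.829, -1.365, 0.0]
ft_force: [0.5, 0.5, 0.5]
width: 88.0
```

Request:
carry_out([
  [[0.03,-0.0045,0.0009],[0,0,-0.0474],0],
  [[0.03,-0.0045,0.0009],[0,0,-0.0474],0],
  [[0.03,-0.0045,0.0009],[0,0,-0.0474],0],
  [[0.03,-0.0045,0.0009],[0,0,-0.0474],0],
  [[0.03,-0.0045,0.0009],[0,0,-0.0474],0],
  [[0.03,-0.0045,0.0009],[0,0,-0.0474],0],
  [[0.03,-0.0045,0.0009],[0,0,-0.0474],0],
  [[0.03,-0.0045,0.0009],[0,0,-0.0474],0],
  [[0.03,-0.0045,0.0009],[0,0,-0.0474],0],
  [[0.03,-0.0045,0.0009],[0,0,-0.0474],0],
  [[0.015,-0.0022,0.0005],[0,0,-0.0474],0],
  [[0,0,0],[0,0,0],0],
])

```text
t: 2.15
ee_pos: [560.0, -46.2, 202.1]
orientation: [-2.379, -2.051, 0.0]
ft_force: [0.6, -0.7, 0.1]
width: 88.1
```

```bash
python3 - <<'E'
from h import *
import pickle
o=readout.get_obs(); im=imaging.get_image('wrist'); cv2.imwrite('pics/w1.png',im[:,:,::-1]); pickle.dump(o,open('pics/w1.pkl','wb'))
print(o['t'],o['ee_pos'],R.from_rotvec(o['orientation']).as_matrix().round(4),np.abs(o['qvel']).max())
E
```

```text
2.15 [560.0323355  -46.19072601 202.0518443 ] [[ 1.471e-01  9.891e-01 -7.000e-04]
 [ 9.891e-01 -1.471e-01  7.000e-04]
 [ 6.000e-04 -8.000e-04 -1.000e+00]] 0.05077752682621133
```

View pics/w1.png

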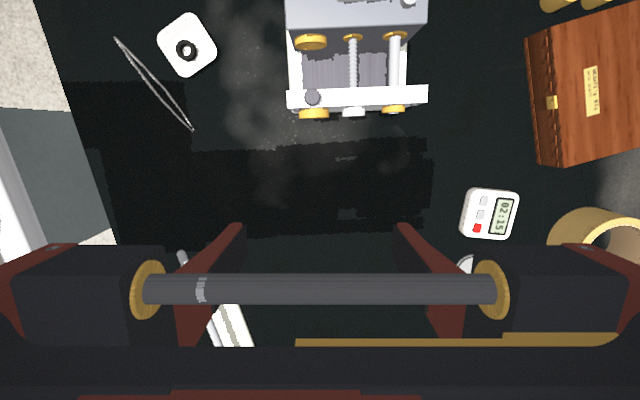

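Request:
carry_out([
  [[0.025,0,0],[0,0,0],0],
  [[0.025,0,0],[0,0,0],0],
  [[0.025,0,0],[0,0,0],0],
  [[0,0,0],[0,0,0],0],
  [[0,0,0],[0,0,0],0],
])

```text
t: 2.62
ee_pos: [571.7, 24.8, 202.3]
orientation: [2.384, 2.046, -0.001]
ft_force: [-0.6, -0.6, -0.3]
width: 88.4
```

```bash
python3 - <<'E'
from h import *
import pickle
o=readout.get_obs(); im=imaging.get_image('wrist'); cv2.imwrite('pics/w2.png',im[:,:,::-1]); pickle.dump(o,open('pics/w2.pkl','wb'))
print(o['t'],o['ee_pos'],np.abs(o['qvel']).max())
zoom('pics/w2.png','pics/w2z.png',260,20,200,190,4)
zoom('pics/w1.png','pics/w1z.png',260,0,200,130,4)
E
```

```text
2.6167 [571.6857546   24.82319684 202.27649134] 0.027922394825938703
```

View pics/w2z.png

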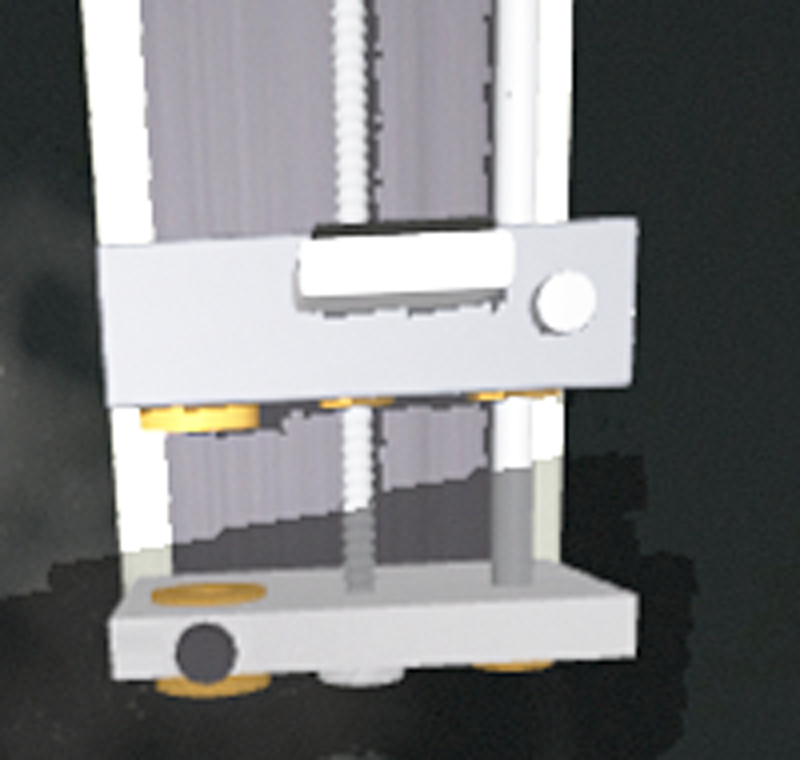

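View pics/w1z.png

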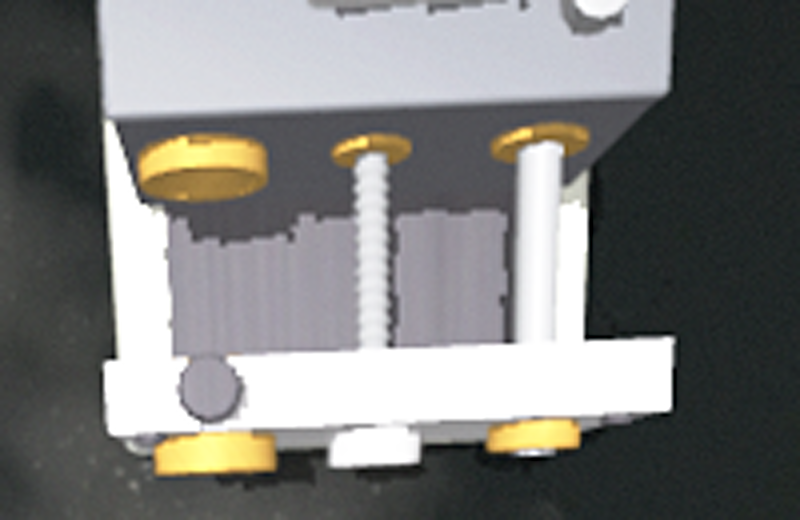

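```bash
python3 - <<'E'
from h import *
import pickle
def dirs(c,a,b,z):
    p,q=onz(c,a,z),onz(c,b,z); d=q-p; return np.degrees(np.arctan2(d[1],d[0]))
for n in ['w1','w2']:
    im=cv2.imread(f'pics/{n}.png'); o=pickle.load(open(f'pics/{n}.pkl','rb')); c=cam('wrist',o)
    hsv=cv2.cvtColor(im,cv2.COLOR_BGR2HSV)
    m=((hsv[...,0]>12)&(hsv[...,0]<30)&(hsv[...,1]>110)&(hsv[...,2]>60)).astype(np.uint8); m[210:]=0;m[:,450:]=0;m[:,:270]=0
    k,l,s,cc=cv2.connectedComponentsWithStats(m)
    for i in range(1,k):
        if s[i,4]>15:
            x,y,w,h,a=s[i]; u=x+w/2-.5
            print(n,s[i],cc[i].round(1),'bottom-mid@78',onz(c,(u,y+h-1),78).round(1),'ctr@78',onz(c,(u,y+h/2-.5),78).round(1))
    # long edges
    g=cv2.cvtColor(im,cv2.COLOR_BGR2GRAY)
    ls=cv2.createLineSegmentDetector().detect(g)[0][:,0]
    for x1,y1,x2,y2 in ls:
        if 270<x1<430 and 270<x2<430 and max(y1,y2)<215 and np.hypot(x2-x1,y2-y1)>28:
            d=dirs(c,(x1,y1),(x2,y2),78); d=(d+45)%90-45+90 if False else d
            print(np.round([x1,y1,x2,y2],1),round(np.hypot(x2-x1,y2-y1)),'dir',round(d%180,2))
E
```

```text
w1 [383  31  24  10 127] [394.4  34.4] bottom-mid@78 [648.8  86.2  78. ] ctr@78 [649.1  89.8  78. ]
w1 [295  34  32  16 445] [310.4  41.6] bottom-mid@78 [572.7  90.   78. ] ctr@78 [573.7  96.1  78. ]
w1 [343  34  20   8  94] [352.3  36.6] bottom-mid@78 [611.2  91.   78. ] ctr@78 [611.6  93.8  78. ]
w1 [381 105  24   8 157] [392.9 108.5] bottom-mid@78 [641.7  24.4  78. ] ctr@78 [642.   27.6  78. ]
w1 [298 108  31  11 251] [313.8 113.2] bottom-mid@78 [565.8  30.1  78. ] ctr@78 [566.5  34.6  78. ]
[405.4  83.2 406.8  40.6] 43 dir 83.65
[283.8   0.5 288.6  88.2] 88 dir 83.44
[388.1  85.4 355.6  86.8] 33 dir 173.86
[296.8 118.  326.9 116.8] 30 dir 173.59
[389.6  38.1 388.7  84.4] 46 dir 83.63
[361.9 104.8 404.3 102.7] 42 dir 174.27
[348.3  39.3 349.6  84.4] 45 dir 84.77
[355.8  84.4 355.7  39.4] 45 dir 83.37
[288.2  28.8 423.2  23.1] 135 dir 173.72
[295.5  42.2 324.3  40.8] 29 dir 174.17
[348.1  87.1 316.9  88.2] 31 dir 173.52
[303.1 143.7 336.9 141.3] 34 dir 175.44
[399.5  53.1 398.5  84.3] 31 dir 83.56
w2 [378 118  21   2  28] [386.5 118.3] bottom-mid@78 [648.9  89.1  78. ] ctr@78 [649.
[... 601 characters left out ...]
 74.4 403.    0.6] 74 dir 83.9
[360.7 186.6 418.  184. ] 57 dir 173.98
[385.6  77.2 296.8  80.2] 89 dir 173.12
[417.2 114.4 418.7  75.6] 39 dir 83.85
[345.7 118.2 414.4 115.7] 69 dir 173.3
[350.9  73.1 349.6   0.6] 73 dir 83.93
[384.5   0.6 383.8  75.6] 75 dir 83.81
[352.6 158.2 351.6 120.6] 38 dir 84.49
[297.8  80.6 293.    0.6] 80 dir 83.93
[335.6  93.6 386.9  91.2] 51 dir 173.85
[315.6 151.4 343.4 147.2] 28 dir 179.86
[345.6 161.3 304.3 162.8] 41 dir 173.25
[381.9 159.5 353.1 161. ] 29 dir 174.27
[342.5   0.6 344.2  73.1] 73 dir 83.89
[353.6   0.6 354.   30.6] 30 dir 83.87
[352.  170.7 291.8 172.5] 60 dir 172.95
[394.9   0.6 393.8  73.1] 73 dir 83.98
[391.2  73.1 392.5   0.6] 73 dir 83.68
```

```bash
python3 - <<'E'
from h import *
plan([402,-333,150],down(np.radians(96.7)),12)
E
```

```text
n 12 shift m [-0.03026 -0.01328  0.00436] | 33.3 turn [-3.000e-05  4.000e-05 -2.252e-02] deg 1.29
```

Request:
carry_out([
  [[-0.0303,-0.0133,0.0044],[0,0,-0.0225],0],
  [[-0.0303,-0.0133,0.0044],[0,0,-0.0225],0],
  [[-0.0303,-0.0133,0.0044],[0,0,-0.0225],0],
  [[-0.0303,-0.0133,0.0044],[0,0,-0.0225],0],
  [[-0.0303,-0.0133,0.0044],[0,0,-0.0225],0],
  [[-0.0303,-0.0133,0.0044],[0,0,-0.0225],0],
  [[-0.0303,-0.0133,0.0044],[0,0,-0.0225],0],
  [[-0.0303,-0.0133,0.0044],[0,0,-0.0225],0],
  [[-0.0303,-0.0133,0.0044],[0,0,-0.0225],0],
  [[-0.0303,-0.0133,0.0044],[0,0,-0.0225],0],
  [[-0.0303,-0.0133,0.0044],[0,0,-0.0225],0],
  [[-0.0303,-0.0133,0.0044],[0,0,-0.0225],0],
])

```text
t: 3.67
ee_pos: [399.8, -335.3, 149.5]
orientation: [-2.089, -2.346, 0.001]
ft_force: [1.4, 0.2, 1.2]
width: 87.7
```

Request:
carry_out([
  [[0,0,0],[0,0,0],0],
  [[0,0,0],[0,0,0],0],
  [[0,0,0],[0,0,0],0],
])

```text
t: 3.92
ee_pos: [401.1, -333.1, 149.5]
orientation: [-2.09, -2.344, -0.0]
ft_force: [-0.8, 0.4, -0.0]
width: 87.9
```

```bash
python3 - <<'E'
from h import *
import pickle
o=readout.get_obs(); im=imaging.get_image('wrist'); cv2.imwrite('pics/w3.png',im[:,:,::-1]); pickle.dump(o,open('pics/w3.pkl','wb'))
Rm=R.from_rotvec(o['orientation']).as_matrix();print(o['t'],o['ee_pos'],np.degrees(np.arctan2(Rm[1,0],Rm[0,0])),Rm[:,2],np.abs(o['qvel']).max())
c=cam('wrist',o)
ls=cv2.createLineSegmentDetector().detect(cv2.cvtColor(im,cv2.COLOR_RGB2GRAY))[0][:,0]
for x1,y1,x2,y2 in ls:
    if 280<x1<360 and max(y1,y2)<245 and np.hypot(x2-x1,y2-y1)>15:
        p,q=onz(c,(x1,y1),39),onz(c,(x2,y2),39);d=q-p
        print(np.round([x1,y1,x2,y2],1),'dir',round(np.degrees(np.arctan2(d[1],d[0]))%180,2),p.round(1),q.round(1))
E
```

```text
3.9167 [ 401.06842063 -333.05113594  149.48574109] 96.56271119314503 [-4.93787002e-04  4.78618109e-04 -9.99999764e-01] 0.03375148133808115
[349.1 158.1 353.    1.9] dir 96.58 [ 425.5 -290.8   39. ] [ 410.6 -161.9   39. ]
[3.467e+02 3.000e-01 3.304e+02 6.200e+00] dir 24.21 [ 405.2 -161.3   39. ] [ 392.2 -167.2   39. ]
[294.    9.3 296.7 158.1] dir 96.49 [ 362.2 -173.    39. ] [ 376.2 -296.5   39. ]
[328.1 160.1 346.9 160.1] dir 6.49 [ 406.  -294.9   39. ] [ 423.6 -292.9   39. ]
[299.4 160.2 318.1 160.1] dir 6.89 [ 379.  -298.1   39. ] [ 396.6 -295.9   39. ]
[318.1   6.8 302.    0.4] dir 167.28 [ 382.1 -168.8   39. ] [ 368.1 -165.7   39. ]
[319.2 155.5 317.9 171.9] dir 92.01 [ 397.1 -291.6   39. ] [ 397.6 -307.1   39. ]
[333.1 209.4 333.5 174.4] dir 96.52 [ 416.8 -342.5   39. ] [ 412.8 -307.8   39. ]
[313.  174.4 313.  208.1] dir 96.33 [ 393.2 -310.1   39. ] [ 396.9 -343.5   39. ]
[331.8  20.5 349.3  15.3] dir 21.39 [ 394.8 -177.6   39. ] [ 408.9 -172.1   39. ]
[317.9 158.1 318.   33.1] dir 96.46 [ 396.1 -294.2   39. ] [ 384.2 -188.5   39. ]
[330.1  23.1 328.6 158.1] dir 96.37 [ 393.6 -179.8   39. ] [ 406.2 -293.    39. ]
[315.4  23.8 297.   17.7] dir 170.11 [ 381.2 -181.7   39. ] [ 365.3 -178.9   39. ]
[299.6  14.9 315.7  20.4] dir 169.65 [ 367.3 -176.6   39. ] [ 381.2 -179.1   39. ]
[315.6 152.3 299.4 153.1] dir 9.5 [ 393.4 -289.    39. ] [ 378.3 -291.5   39. ]
[299.3 139.2 315.6 138.4] dir 9.06 [ 377.  -278.7   39. ] [ 392.  -276.3   39. ]
[324.5 146.9 325.5   0.6] dir 96.43 [ 401.1 -283.    39. ] [ 387.7 -163.6   39. ]
[322.1   8.1 320.6 154.4] dir 96.05 [ 385.5 -169.4   39. ] [ 398.3 -290.4   39. ]
[280.5 228.1 279.2 206.9] dir 98.02 [ 366.7 -368.    39. ] [ 363.7 -346.    39. ]
```

View pics/w3.png

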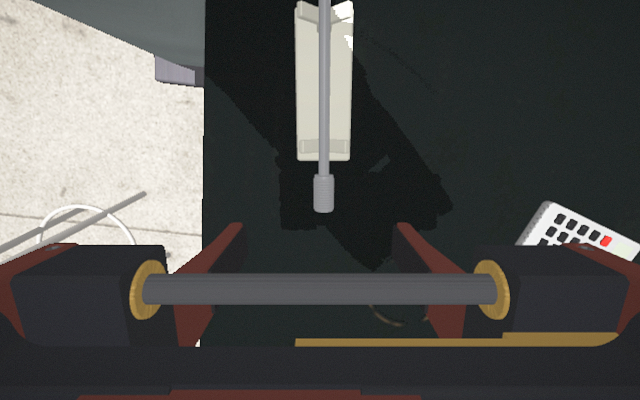

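Request:
carry_out([
  [[0.003,0.0045,0.02],[0,0,0],0],
  [[0,0,0.03],[0,0,0],0],
  [[0,0,0.03],[0,0,0],0],
  [[0,0,0.03],[0,0,0],0],
  [[0,0,0.0195],[0,0,0],0],
  [[0,0,0],[0,0,0],0],
  [[0,0,0],[0,0,0],0],
  [[0,0,0],[0,0,0],0],
])

```text
t: 4.63
ee_pos: [407.0, -329.0, 21.2]
orientation: [2.086, 2.348, 0.0]
ft_force: [0.3, 0.1, -0.1]
width: 87.7
```

```bash
python3 - <<'E'
from h import *
import pickle
o=readout.get_obs(); im=imaging.get_image('wrist'); cv2.imwrite('pics/w4.png',im[:,:,::-1])
Rm=R.from_rotvec(o['orientation']).as_matrix();print(o['t'],o['ee_pos'],np.degrees(np.arctan2(Rm[1,0],Rm[0,0])),Rm[:,2],np.abs(o['qvel']).max())
E
```

```text
4.6333 [ 407.01760055 -329.04055926   21.17090255] 96.77210839369003 [ 9.46671778e-04 -8.06642352e-04 -9.99999227e-01] 0.019085905981032766
```

View pics/w4.png

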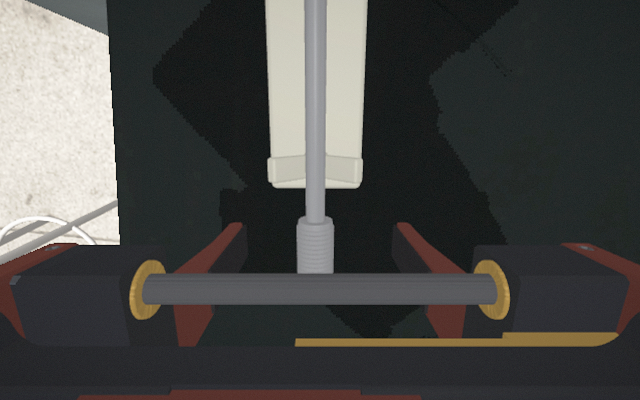

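Request:
carry_out([
  [[0,-0.0019,0.0012],[0,0,0.005],0],
  [[0,0,0],[0,0,0],0],
  [[0,0,0],[0,0,0],1],
  [[0,0,0],[0,0,0],1],
  [[0,0,0],[0,0,0],1],
  [[0,0,0],[0,0,0],1],
  [[0,0,0],[0,0,0],1],
  [[0,0,0],[0,0,0],1],
  [[0,0,0],[0,0,0],1],
  [[0,0,0],[0,0,0],1],
])

```text
t: 5.52
ee_pos: [404.2, -329.3, 18.8]
orientation: [-2.093, -2.342, 0.0]
ft_force: [-0.3, 0.4, -0.9]
width: 38.0
```

Request:
carry_out([
  [[0,0,0],[0,0,0],1],
  [[0,0,0],[0,0,0],1],
  [[0,0,0],[0,0,0],1],
  [[0,0,0],[0,0,0],1],
  [[0,0,0],[0,0,0],1],
])

```text
t: 5.93
ee_pos: [404.4, -329.4, 18.9]
orientation: [2.093, 2.342, 0.0]
ft_force: [0.6, 0.6, 1.5]
width: 19.2
```

Request:
carry_out([
  [[0,0,-0.01],[0,0,0],1],
  [[0,0,-0.015],[0,0,0],1],
  [[0,0,-0.015],[0,0,0],1],
  [[0,0,-0.002],[0,0,0],1],
  [[0,0,0],[0,0,0],1],
  [[0,0,0],[0,0,0],1],
])

```text
t: 6.43
ee_pos: [404.2, -329.3, 60.9]
orientation: [2.093, 2.342, -0.0]
ft_force: [0.9, 0.3, -1.2]
width: 19.2
```

```bash
python3 - <<'E'
from h import *
o=readout.get_obs();print(o['ft_force'],o['moment'],o['ee_pos'])
plan([538,-229,61],down(np.radians(83.8)),10)
for n in ['scene','top','wrist']:
    im=imaging.get_image(n); cv2.imwrite(f'pics/{n}5.png',im[:,:,::-1])
zoom('pics/scene5.png','pics/s5.png',340,150,160,120,5)
zoom('pics/top5.png','pics/t5.png',330,260,160,60,5)
E
```

```text
[ 0.88070686  0.29283815 -1.21782674] [-0.06188373 -0.09473693 -0.02547539] [ 404.15489758 -329.286128     60.89805533]
n 10 shift m [ 9.870e-03  1.354e-02 -1.000e-05] | 16.8 turn [1.000e-05 2.000e-05 2.205e-02] deg 1.26
```

View pics/s5.png

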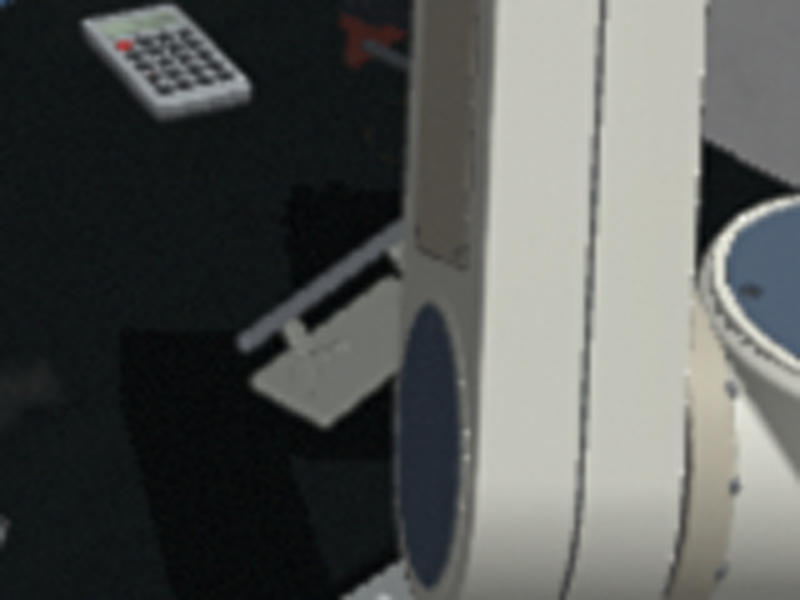

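View pics/t5.png

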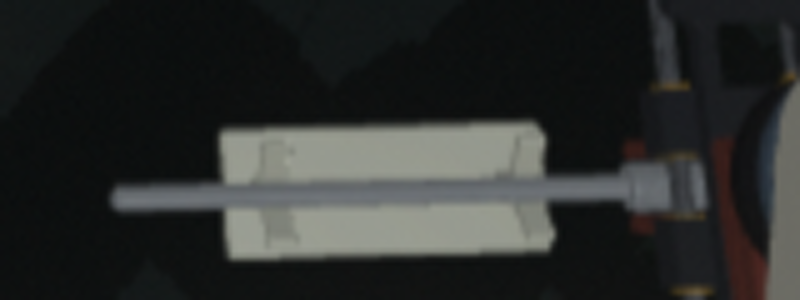

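View pics/wrist5.png

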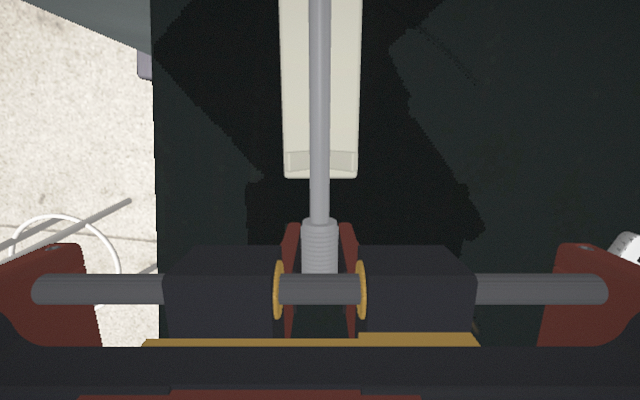

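Request:
carry_out([
  [[0.0099,0.0135,0],[0,0,0.022],1],
  [[0.0099,0.0135,0],[0,0,0.022],1],
  [[0.0099,0.0135,0],[0,0,0.022],1],
  [[0.0099,0.0135,0],[0,0,0.022],1],
  [[0.0099,0.0135,0],[0,0,0.022],1],
  [[0.0099,0.0135,0],[0,0,0.022],1],
  [[0.0099,0.0135,0],[0,0,0.022],1],
  [[0.0099,0.0135,0],[0,0,0.022],1],
  [[0.0099,0.0135,0],[0,0,0.022],1],
  [[0.0099,0.0135,0],[0,0,0.022],1],
  [[0,0,0],[0,0,0],1],
  [[0,0,0],[0,0,0],1],
])

```text
t: 7.58
ee_pos: [537.6, -228.2, 60.1]
orientation: [-2.335, -2.1, 0.001]
ft_force: [0.1, -0.4, -0.9]
width: 19.0
```

```bash
python3 - <<'E'
from h import *
st,tt=cam('scene'),cam('top')
r1,r2=ray(st,(388.4,218.8)),ray(tt,(352.6,299.6)); P=tri([r1,r2]); print('nose lifted',P, proj(st,P),proj(tt,P))
o=readout.get_obs();Rm=R.from_rotvec(o['orientation']).as_matrix();print(o['ft_force'],o['moment'],o['ee_pos'],np.degrees(np.arctan2(Rm[1,0],Rm[0,0])),Rm[:,2],np.abs(o['qvel']).max())
for n in ['scene','top','wrist']:
    im=imaging.get_image(n); cv2.imwrite(f'pics/{n}6.png',im[:,:,::-1])
zoom('pics/scene6.png','pics/s6.png',260,160,100,75,8)
zoom('pics/top6.png','pics/t6.png',250,160,160,100,5)
E
```

```text
nose lifted [ 376.76268027 -102.63690513   78.90457233] [[388.7334349 218.8175067]] [[352.32236765 299.22906274]]
[ 0.13416273 -0.44267026 -0.90674222] [-0.09662837 -0.08835283 -0.00245341] [ 537.55794883 -228.23477302   60.10458193] 83.93710143893233 [-1.14873553e-03  3.70658058e-04 -9.99999272e-01] 0.02177921461218953
```

View pics/s6.png

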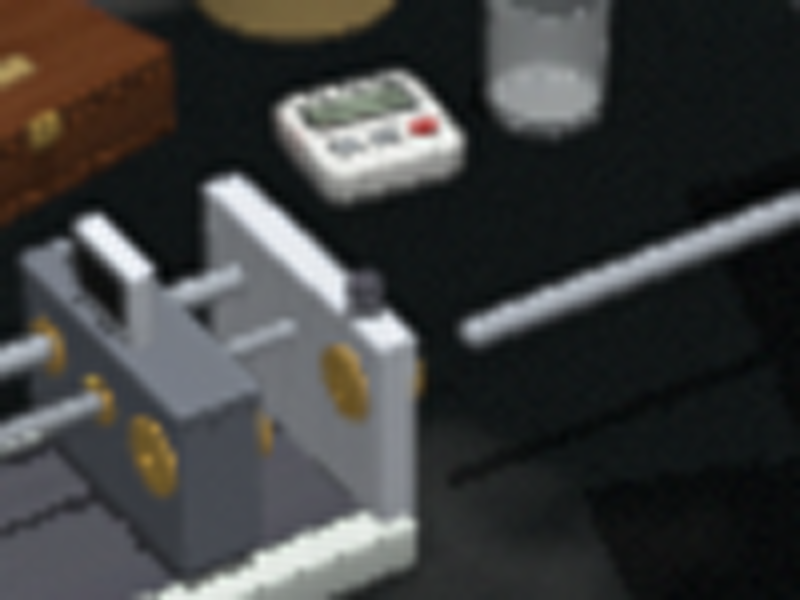

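View pics/t6.png

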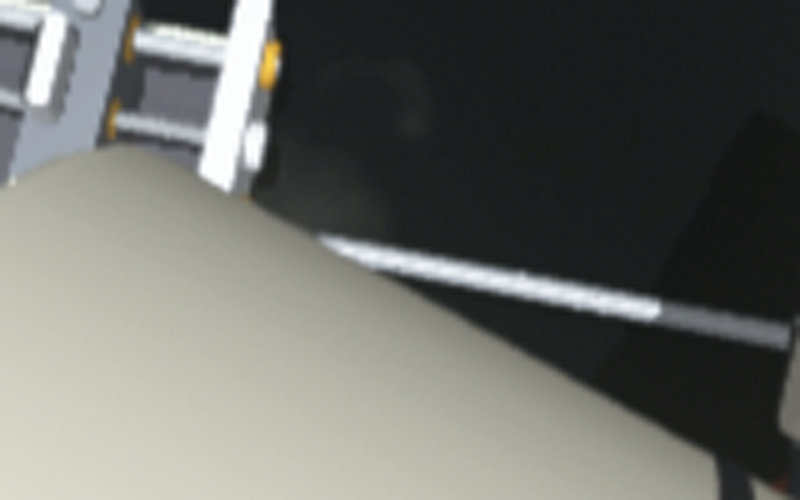

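View pics/wrist6.png

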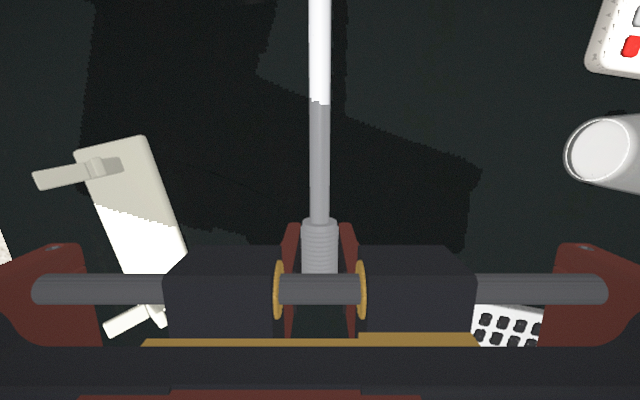

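```bash
cat > m.py <<'E'
from h import *
BI=np.array([566.3,29.5,78]);ya=np.radians(83.8);Y=np.array([np.cos(ya),np.sin(ya),0]);X=np.array([Y[1],-Y[0],0])
def rodline(im,o,z,vmax=215):
    # subpixel shaft edges per row in wrist picture
    c=cam('wrist',o); g=cv2.GaussianBlur(cv2.cvtColor(im,cv2.COLOR_BGR2GRAY).astype(float),(0,0),.8)
    pts=[]
    for v in range(5,vmax,3):
        r=np.diff(g[v]); a=285+np.argmax(r[285:320]); b=320+np.argmin(r[320:355])
        if r[a]>8 and r[b]<-8 and 8<b-a<40:
            f=lambda k:k+.5+0.5*(r[k-1]-r[k+1])/(r[k-1]-2*r[k]+r[k+1])
            pts.append(onz(c,((f(a)+f(b))/2,v),z))
    pts=np.array(pts); L=pts-BI; s=L@Y; d=L@X
    k=np.ones(len(s),bool)
    for _ in range(4):
        p=np.polyfit(s[k],d[k],1); e=d-np.polyval(p,s); k=abs(e)<max(.3,2*e[k].std())
    print('rod: n',k.sum(),'yaw rel bore deg',np.degrees(np.arctan(p[0])).round(2),'(+ = toward pump +x) offset at s=0',np.polyval(p,0).round(2),'at s=-250',np.polyval(p,-250).round(2),'resid',e[k].std().round(2),'s range',s[k].min().round(),s[k].max().round())
    return p
E
python3 - <<'E'
from m import *
o=readout.get_obs()
rodline(cv2.imread('pics/wrist6.png'),o,79)
c=cam('scene'); q=lambda P:(proj(c,P)-[260,160])*8
for n,s in [('bi',0),('bo',24),('ci',63.9),('co',103.9)]: print(n,q(BI+s*Y))
print('rod at z79, nose s=-29', q(BI-29*Y+[0,0,1.1]),q(BI-80*Y+[0,0,1.1]))
print('z+1 ',q(BI+[0,0,1])-q(BI),'X+1',q(BI+X)-q(BI))
E
```

```text
rod: n 70 yaw rel bore deg 0.01 (+ = toward pump +x) offset at s=0 -1.24 at s=-250 -1.26 resid 0.03 s range -235.0 -141.0
bi [[392.90198726 359.74462599]]
bo [[336.4906439 381.2981857]]
ci [[240.70662484 417.89519708]]
co [[142.08717161 455.5755668 ]]
rod at z79, nose s=-29 [[459.93806705 331.71854697]] [[574.80570137 287.869307  ]]
z+1  [[ 0.00980477 -2.21811998]] X+1 [[-1.49556916 -1.40156836]]
```

```bash
cat >> m.py <<'E'
def scenerod(fn,u0,u1,zed=79):
    im=cv2.imread(fn); c=cam('scene'); g=cv2.GaussianBlur(cv2.cvtColor(im,cv2.COLOR_BGR2GRAY).astype(float),(0,0),.6)
    out=[]
    for u in range(u0,u1,2):
        s=np.linspace(-300,-5,600); pr=proj(c,BI+s[:,None]*Y+[0,0,zed-78]); vv=np.interp(u,pr[:,0],pr[:,1])
        a=int(vv)-6; col=np.clip(g[a:a+14,u]-60,0,None)
        if col.sum()>0: out.append((u,(col*np.arange(a,a+14)).sum()/col.sum()-vv))
    out=np.array(out); p=np.polyfit(out[:,0],out[:,1],1); print('scene row dev from nominal (px,+low): at nose-side',np.polyval(p,u0).round(2),'at',u1,np.polyval(p,u1).round(2),'resid',(out[:,1]-np.polyval(p,out[:,0])).std().round(2)); return out
def scenebrass(fn):
    im=cv2.imread(fn); c=cam('scene'); hsv=cv2.cvtColor(im,cv2.COLOR_BGR2HSV)
    m=((hsv[...,0]>12)&(hsv[...,0]<30)&(hsv[...,1]>110)&(hsv[...,2]>60)).astype(np.uint8)
    M=np.zeros_like(m);M[195:225,265:320]=m[195:225,265:320]
    k,l,s,cc=cv2.connectedComponentsWithStats(M)
    for i in range(1,k):
        if s[i,4]>10: print(s[i], cc[i].round(2))
    print('pred',[proj(c,BI+t*Y)[0].round(2) for t in (0,24,63.9,103.9)])
E
python3 - <<'E'
from m import *
scenebrass('pics/scene6.png'); print(scenerod('pics/scene6.png',322,420)[::6].round(2))
E
```

```text
[301 203   5   9  30] [302.77 207.23]
[277 212   5  10  36] [278.78 216.72]
pred [array([309.11, 204.97]), array([302.06, 207.66]), array([290.09, 212.24]), array([277.76, 216.95])]
scene row dev from nominal (px,+low): at nose-side -5.91 at 420 3.42 resid 2.26
[[322.    -4.66]
 [408.     6.86]]
```

```bash
sed -i 's/np.linspace(-300,-5,600)/np.linspace(-5,-300,600)/' m.py; python3 - <<'E'
from m import *
print(scenerod('pics/scene6.png',322,400)[::5].round(2))
c=cam('scene');print('per mm', proj(c,BI+[0,0,1])-proj(c,BI), proj(c,BI+X)-proj(c,BI))
E
```

```text
scene row dev from nominal (px,+low): at nose-side -0.3 at 400 -0.34 resid 0.12
[[ 3.22e+02 -3.00e-01]
 [ 3.32e+02 -3.30e-01]
 [ 3.42e+02 -3.50e-01]
 [ 3.52e+02 -3.60e-01]
 [ 3.62e+02 -3.00e-01]
 [ 3.72e+02 -3.40e-01]]
per mm [[ 0.0012256 -0.277265 ]] [[-0.18694615 -0.17519605]]
```

Request:
carry_out([
  [[0,0.0008,0.0022],[0,0,0],1],
  [[0.008,0,0],[0,0,0],1],
  [[0.008,0,0],[0,0,0],1],
  [[0.006,0,0],[0,0,0],1],
  [[0,0,0],[0,0,0],1],
  [[0,0,0],[0,0,0],1],
])

```text
t: 8.23
ee_pos: [540.9, -206.4, 58.8]
orientation: [2.337, 2.1, -0.0]
ft_force: [-0.5, -0.3, -1.3]
width: 19.4
```

```bash
cat >> m.py <<'E'
def look(k):
    o=readout.get_obs();Rm=R.from_rotvec(o['orientation']).as_matrix()
    L=o['ee_pos']-BI
    print('t',o['t'],'F',o['ft_force'].round(1),'M',np.round(o['moment'],2),'s',(L@Y).round(2),'d',(L@X).round(2),'z',o['ee_pos'][2].round(2),'yaw',np.degrees(np.arctan2(Rm[1,0],Rm[0,0])).round(2),'tilt',Rm[:,2].round(4),'w',round(o['width'],2))
    for n in ['scene','wrist']: cv2.imwrite(f'pics/{n}{k}.png',imaging.get_image(n)[:,:,::-1])
    zoom(f'pics/scene{k}.png',f'pics/s{k}.png',260,165,100,70,8)
    rodline(cv2.imread(f'pics/wrist{k}.png'),o,78); scenerod(f'pics/scene{k}.png',316,396,78); scenebrass(f'pics/scene{k}.png')
E
python3 - <<'E'
from m import *
look(7)
E
```

```text
t 8.2333 F [-0.5 -0.3 -1.3] M [-0.08 -0.06  0.04] s -237.22 d 0.24 z 58.78 yaw 83.89 tilt [-0. -0. -1.] w 19.36
rod: n 70 yaw rel bore deg -0.07 (+ = toward pump +x) offset at s=0 0.36 at s=-250 0.66 resid 0.03 s range -212.0 -118.0
scene row dev from nominal (px,+low): at nose-side -0.5 at 396 -0.41 resid 0.12
[301 204   5   8  29] [302.79 207.38]
[277 212   5  10  36] [278.78 216.72]
pred [array([309.11, 204.97]), array([302.06, 207.66]), array([290.09, 212.24]), array([277.76, 216.95])]
```

View pics/s7.png

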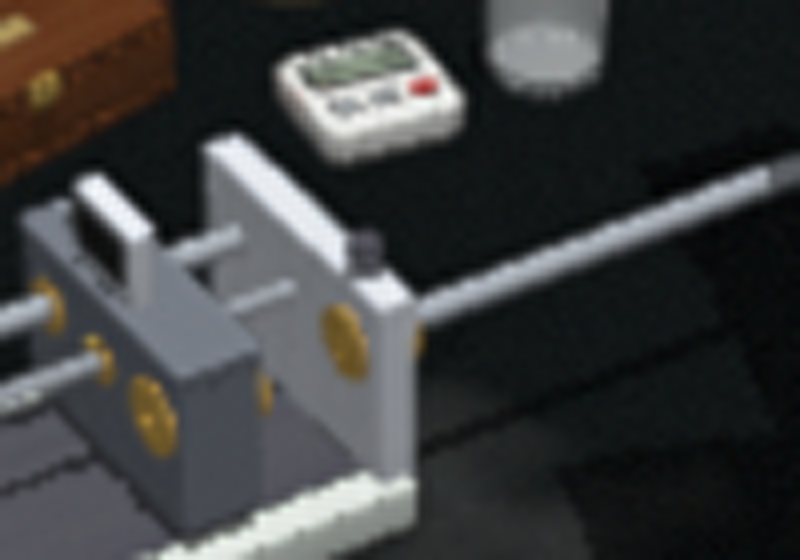

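Request:
carry_out([
  [[0,-0.0005,0.0007],[0,0,0],1],
  [[0.004,0,0],[0,0,0],1],
  [[0.004,0,0],[0,0,0],1],
  [[0.004,0,0],[0,0,0],1],
  [[0.004,0,0],[0,0,0],1],
  [[0.004,0,0],[0,0,0],1],
  [[0,0,0],[0,0,0],1],
  [[0,0,0],[0,0,0],1],
])

```text
t: 9.0
ee_pos: [542.6, -186.7, 58.0]
orientation: [2.337, 2.099, -0.0]
ft_force: [0.6, -0.3, -0.9]
width: 19.5
```

Request:
carry_out([
  [[0.004,0,0],[0,0,0],1],
  [[0.004,0,0],[0,0,0],1],
  [[0.004,0,0],[0,0,0],1],
  [[0.004,0,0],[0,0,0],1],
  [[0,0,0],[0,0,0],1],
])

```text
t: 9.42
ee_pos: [544.2, -170.3, 58.0]
orientation: [-2.337, -2.099, 0.0]
ft_force: [-0.6, -0.5, -0.5]
width: 19.2
```

```bash
python3 - <<'E'
from m import *
look(8)
E
```

```text
t 9.4167 F [-0.6 -0.5 -0.5] M [-0.07 -0.15  0.02] s -201.07 d -0.39 z 57.95 yaw 83.86 tilt [-2.e-04  2.e-04 -1.e+00] w 19.15
rod: n 70 yaw rel bore deg -0.03 (+ = toward pump +x) offset at s=0 -0.1 at s=-250 0.05 resid 0.03 s range -176.0 -82.0
scene row dev from nominal (px,+low): at nose-side -0.13 at 396 -0.31 resid 0.18
[301 203   5   9  19] [303.32 207.05]
[277 212   5  10  36] [278.78 216.72]
pred [array([309.11, 204.97]), array([302.06, 207.66]), array([290.09, 212.24]), array([277.76, 216.95])]
```

View pics/s8.png

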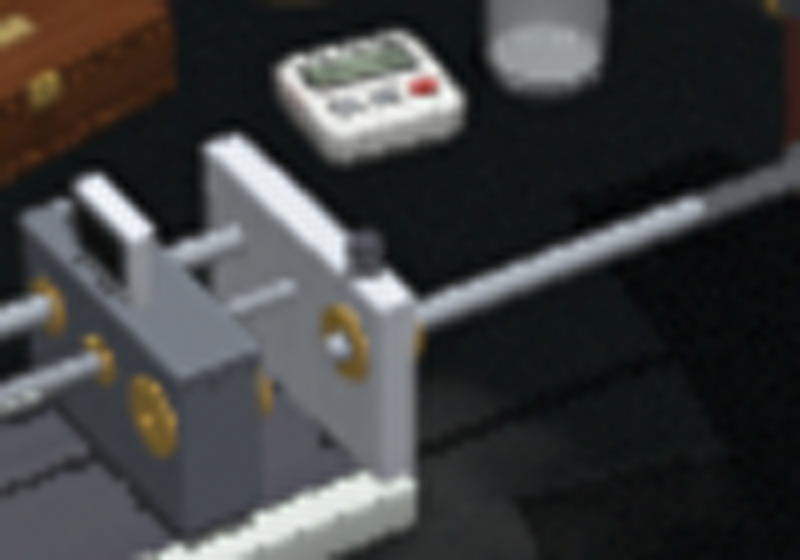

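Request:
carry_out([
  [[0.005,0,0],[0,0,0],1],
  [[0.005,0,0],[0,0,0],1],
  [[0.005,0,0],[0,0,0],1],
  [[0.005,0,0],[0,0,0],1],
  [[0.005,0,0],[0,0,0],1],
  [[0.003,0,0],[0,0,0],1],
  [[0,0,0],[0,0,0],1],
  [[0,0,0],[0,0,0],1],
])

```text
t: 10.18
ee_pos: [547.3, -143.1, 58.0]
orientation: [2.337, 2.099, -0.0]
ft_force: [0.3, -0.2, -0.7]
width: 19.6
```

```bash
python3 - <<'E'
from m import *
look(9)
E
```

```text
t 10.1833 F [ 0.3 -0.2 -0.7] M [-0.1  -0.04 -0.02] s -173.61 d -0.25 z 58.01 yaw 83.86 tilt [ 0.e+00 -1.e-04 -1.e+00] w 19.64
rod: n 70 yaw rel bore deg -0.04 (+ = toward pump +x) offset at s=0 0.04 at s=-250 0.2 resid 0.03 s range -148.0 -54.0
scene row dev from nominal (px,+low): at nose-side 0.72 at 396 -3.54 resid 1.02
[301 203   5   9  19] [303.32 207.05]
[277 212   5  10  36] [278.78 216.72]
pred [array([309.11, 204.97]), array([302.06, 207.66]), array([290.09, 212.24]), array([277.76, 216.95])]
```

View pics/s9.png

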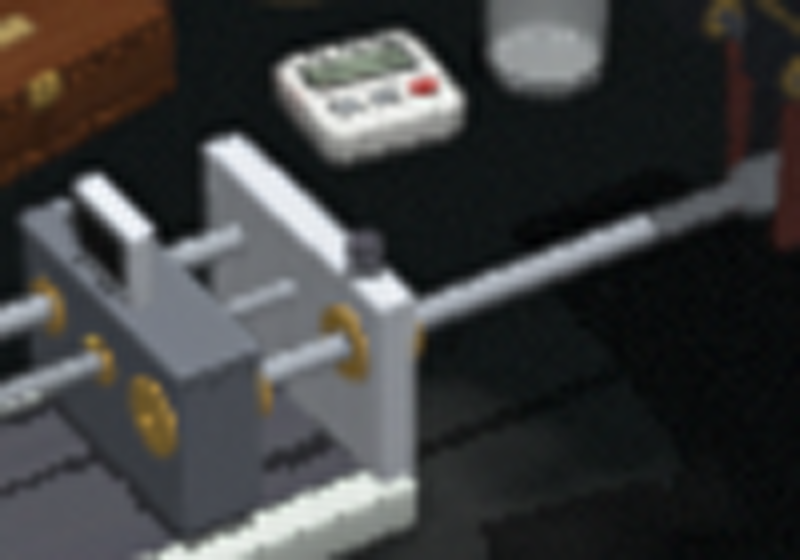

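View pics/wrist9.png

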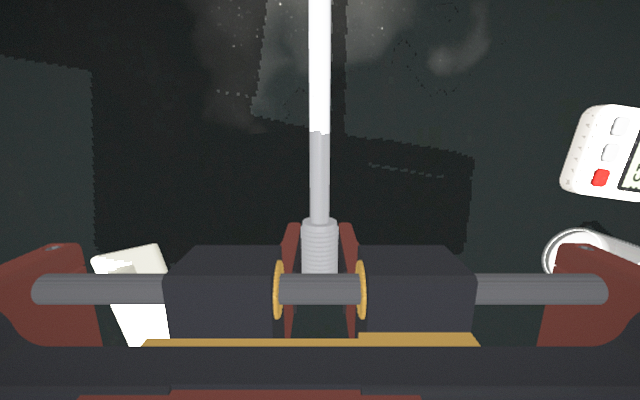

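Request:
carry_out([
  [[0.003,0,0],[0,0,0],1],
  [[0.003,0,0],[0,0,0],1],
  [[0.003,0,0],[0,0,0],1],
  [[0.003,0,0],[0,0,0],1],
  [[0.003,0,0],[0,0,0],1],
  [[0,0,0],[0,0,0],1],
])

```text
t: 10.78
ee_pos: [548.9, -127.8, 58.0]
orientation: [-2.337, -2.099, 0.0]
ft_force: [-0.5, -0.4, -0.2]
width: 19.2
```

```bash
python3 - <<'E'
from m import *
look(10)
E
```

```text
t 10.7833 F [-0.5 -0.4 -0.2] M [-0.09 -0.03 -0.02] s -158.24 d -0.36 z 57.97 yaw 83.85 tilt [-1.e-04  1.e-04 -1.e+00] w 19.21
rod: n 70 yaw rel bore deg -0.03 (+ = toward pump +x) offset at s=0 -0.04 at s=-250 0.08 resid 0.03 s range -133.0 -39.0
scene row dev from nominal (px,+low): at nose-side 1.2 at 396 -5.89 resid 1.11
[301 204   5   8  18] [303.39 207.28]
[277 212   5  10  36] [278.78 216.72]
pred [array([309.11, 204.97]), array([302.06, 207.66]), array([290.09, 212.24]), array([277.76, 216.95])]
```

Request:
carry_out([
  [[0.003,0,0],[0,0,0],1],
  [[0.003,0,0],[0,0,0],1],
  [[0.003,0,0],[0,0,0],1],
  [[0.003,0,0],[0,0,0],1],
  [[0.003,0,0],[0,0,0],1],
  [[0,0,0],[0,0,0],1],
])

```text
t: 11.38
ee_pos: [550.5, -112.9, 58.0]
orientation: [-2.337, -2.099, 0.0]
ft_force: [-0.1, 0.2, -1.6]
width: 19.6
```

```bash
python3 - <<'E'
from m import *
look(11)
E
```

```text
t 11.3833 F [-0.1  0.2 -1.6] M [-0.09 -0.08  0.02] s -143.25 d -0.36 z 57.96 yaw 83.85 tilt [-1.e-04  1.e-04 -1.e+00] w 19.56
rod: n 70 yaw rel bore deg -0.03 (+ = toward pump +x) offset at s=0 -0.05 at s=-250 0.1 resid 0.03 s range -118.0 -24.0
scene row dev from nominal (px,+low): at nose-side 1.24 at 396 -6.96 resid 1.04
[301 203   5   9  18] [303.22 207.  ]
[277 212   5  10  35] [278.77 216.6 ]
pred [array([309.11, 204.97]), array([302.06, 207.66]), array([290.09, 212.24]), array([277.76, 216.95])]
```

View pics/s11.png

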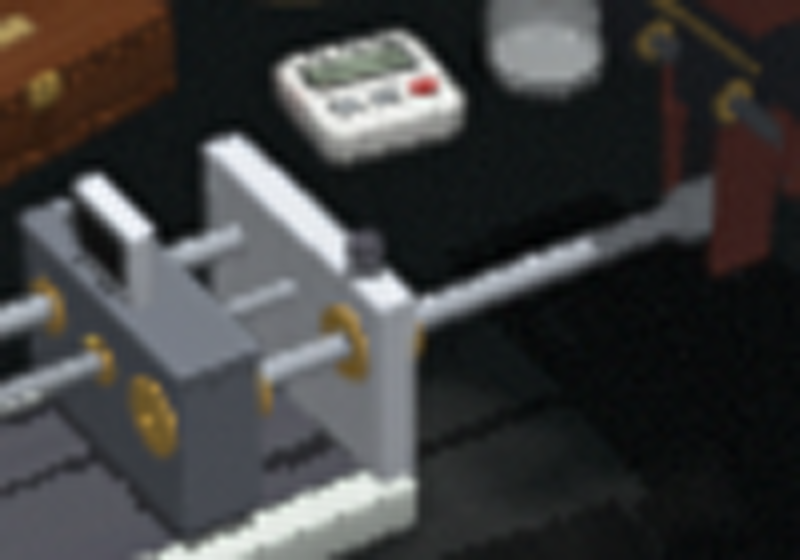

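View pics/wrist11.png

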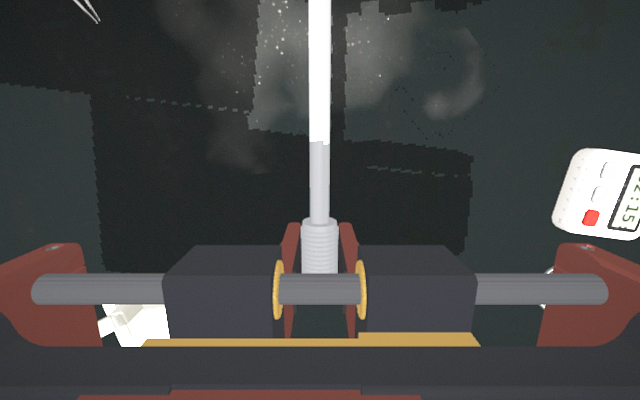

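Request:
carry_out([
  [[0.003,0,0],[0,0,0],1],
  [[0.003,0,0],[0,0,0],1],
  [[0.003,0,0],[0,0,0],1],
  [[0.003,0,0],[0,0,0],1],
  [[0.003,0,0],[0,0,0],1],
  [[0.003,0,0],[0,0,0],1],
  [[0.003,0,0],[0,0,0],1],
  [[0.003,0,0],[0,0,0],1],
  [[0.003,0,0],[0,0,0],1],
  [[0,0,0],[0,0,0],1],
  [[0,0,0],[0,0,0],1],
])

```text
t: 12.4
ee_pos: [553.4, -86.5, 58.0]
orientation: [-2.338, -2.099, 0.0]
ft_force: [0.6, -0.4, -0.8]
width: 18.9
```

```bash
python3 - <<'E'
from m import *
look(12)
E
```

```text
t 12.4 F [ 0.6 -0.4 -0.8] M [-0.06 -0.07  0.  ] s -116.68 d -0.31 z 57.96 yaw 83.84 tilt [-0.  0. -1.] w 18.95
rod: n 66 yaw rel bore deg -0.07 (+ = toward pump +x) offset at s=0 -0.02 at s=-250 0.28 resid 0.05 s range -91.0 2.0
scene row dev from nominal (px,+low): at nose-side 0.95 at 396 -7.58 resid 0.77
[301 204   5   8  18] [303.39 207.28]
[277 212   5  10  23] [279.26 216.52]
pred [array([309.11, 204.97]), array([302.06, 207.66]), array([290.09, 212.24]), array([277.76, 216.95])]
```

View pics/s12.png

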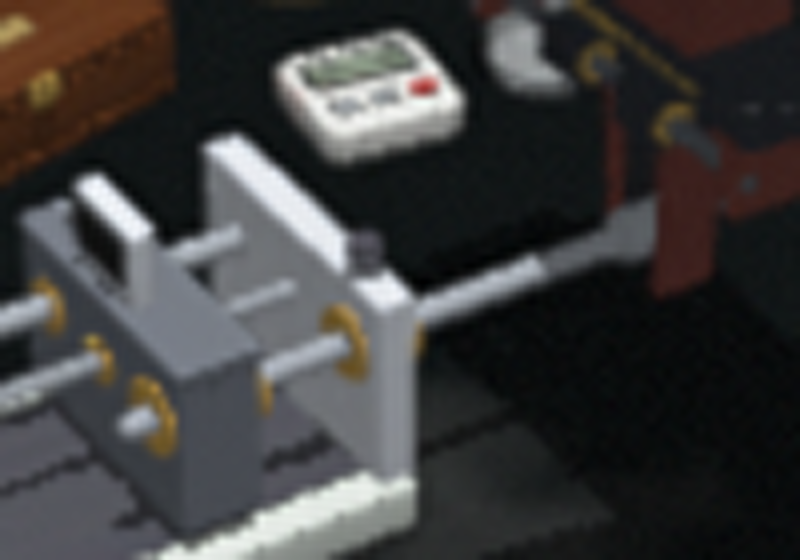

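View pics/wrist12.png

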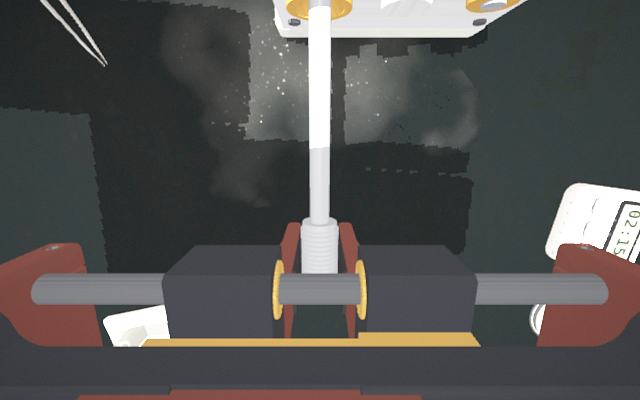

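```bash
python3 - <<'E'
from m import *
cv2.imwrite('pics/top12.png',imaging.get_image('top')[:,:,::-1])
zoom('pics/wrist12.png','pics/w12z.png',270,0,100,60,8)
zoom('pics/wrist12.png','pics/w12h.png',280,205,80,60,8)
zoom('pics/scene12.png','pics/s12z.png',265,200,40,30,20)
zoom('pics/top12.png','pics/t12.png',150,120,160,110,5)
E
```

```text
(no output)
```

View pics/w12z.png

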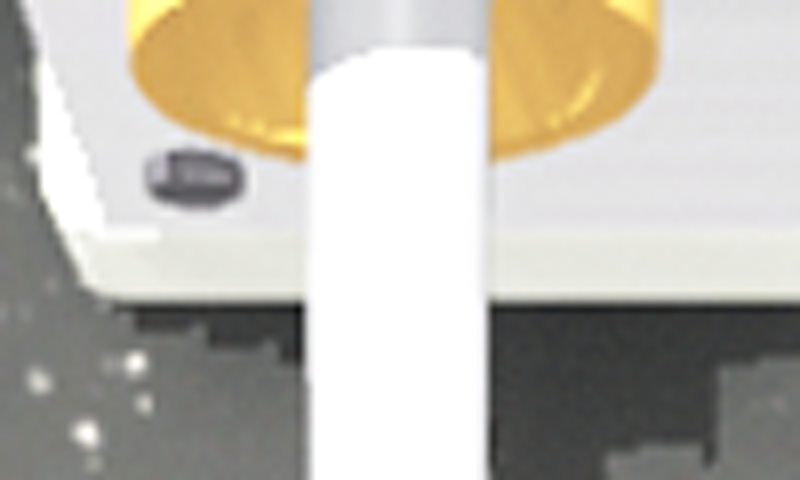

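View pics/w12h.png

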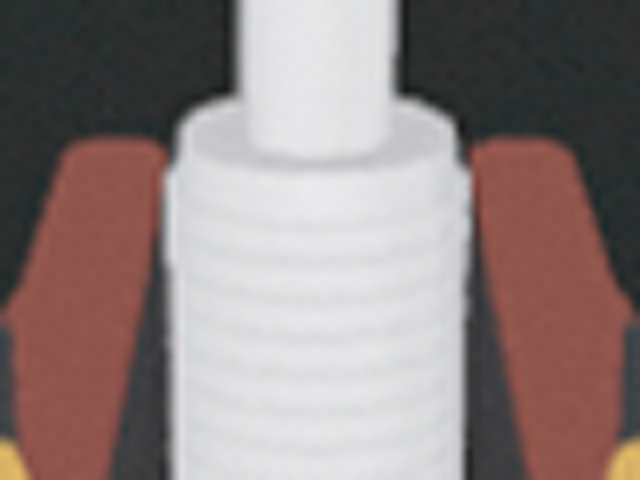

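View pics/s12z.png

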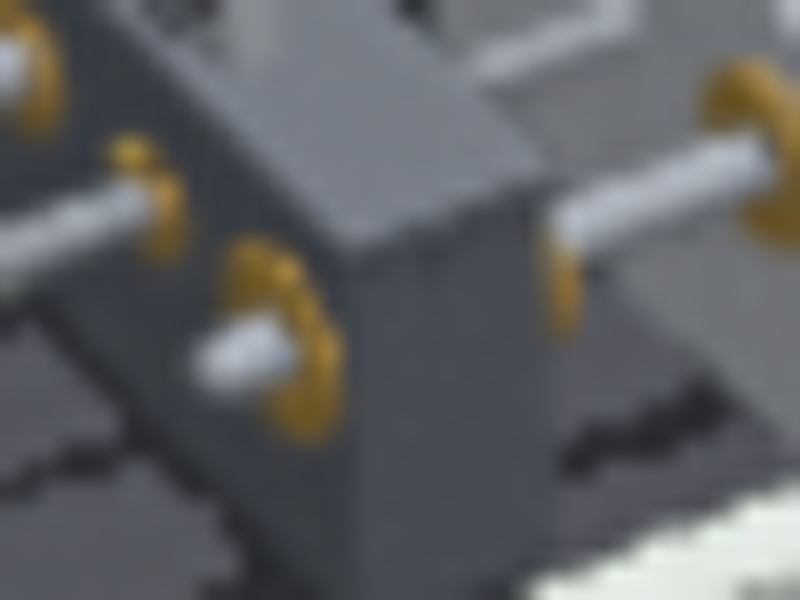

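View pics/t12.png

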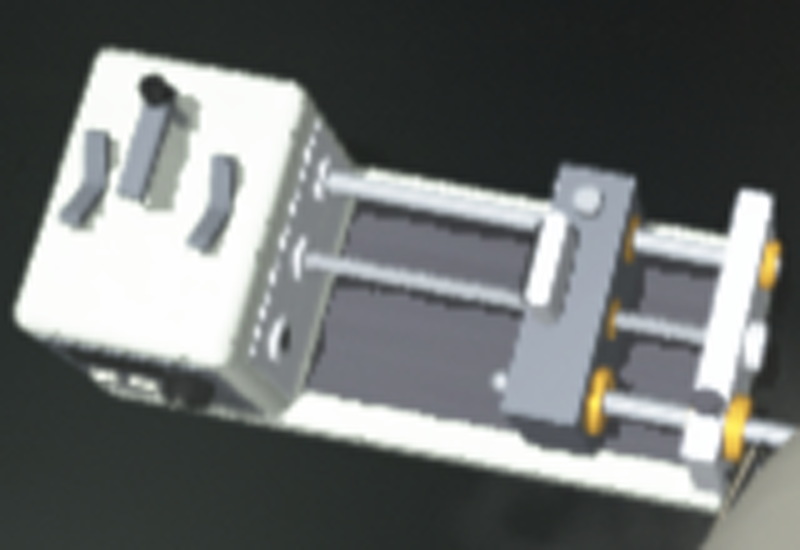

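```bash
python3 - <<'E'
from m import *
o=readout.get_obs(); c=cam('wrist',o)
f=lambda c,uv:((onz(c,uv,78)-BI)@Y).round(1)
print('head front s',f(c,(319,221)),'mouth s',f(c,(319,7.2)), 'tip by wrist', f(c,(319,221))-f(c,(319,7.2))+212.5)
t=cam('top')
for n,uv in [('mouth br',(739,430)),('carr mouth',(594,404)),('tip',(491,380))]:
    print(n,f(t,(150+uv[0]/5-.4,120+uv[1]/5-.4)), ((onz(t,(150+uv[0]/5-.4,120+uv[1]/5-.4),78)-BI)@X).round(1))
E
```

```text
head front s -96.5 mouth s 1.3 tip by wrist 114.7
mouth br 0.3 -2.9
carr mouth 65.1 -4.1
tip 112.0 -2.4
```

Request:
carry_out([
  [[0.003,0,0],[0,0,0],1],
  [[0.003,0,0],[0,0,0],1],
  [[0.003,0,0],[0,0,0],1],
  [[0,0,0],[0,0,0],1],
  [[0,0,0],[0,0,0],1],
])

```text
t: 12.97
ee_pos: [554.3, -77.4, 58.0]
orientation: [-2.337, -2.099, 0.0]
ft_force: [-0.4, -0.0, -0.3]
width: 19.2
```

```bash
python3 - <<'E'
from m import *
look(13)
cv2.imwrite('pics/top13.png',imaging.get_image('top')[:,:,::-1])
zoom('pics/wrist13.png','pics/w13z.png',270,0,100,60,8)
zoom('pics/wrist13.png','pics/w13h.png',280,205,80,60,8)
zoom('pics/scene13.png','pics/s13z.png',265,200,40,30,20)
zoom('pics/top13.png','pics/t13.png',230,170,80,50,10)
E
```

```text
t 12.9667 F [-0.4 -0.  -0.3] M [-0.07 -0.06 -0.01] s -107.59 d -0.34 z 57.98 yaw 83.85 tilt [-0. -0. -1.] w 19.19
rod: n 59 yaw rel bore deg -0.08 (+ = toward pump +x) offset at s=0 -0.05 at s=-250 0.29 resid 0.05 s range -82.0 -0.0
scene row dev from nominal (px,+low): at nose-side 0.88 at 396 -7.63 resid 0.74
[301 203   5   9  19] [303.32 207.05]
[276 212   6  10  23] [279.13 216.22]
pred [array([309.11, 204.97]), array([302.06, 207.66]), array([290.09, 212.24]), array([277.76, 216.95])]
```

View pics/w13z.png

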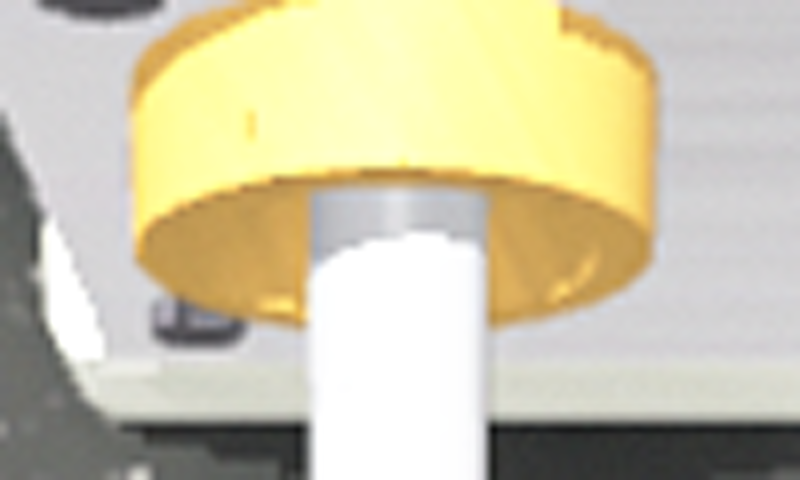

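View pics/w13h.png

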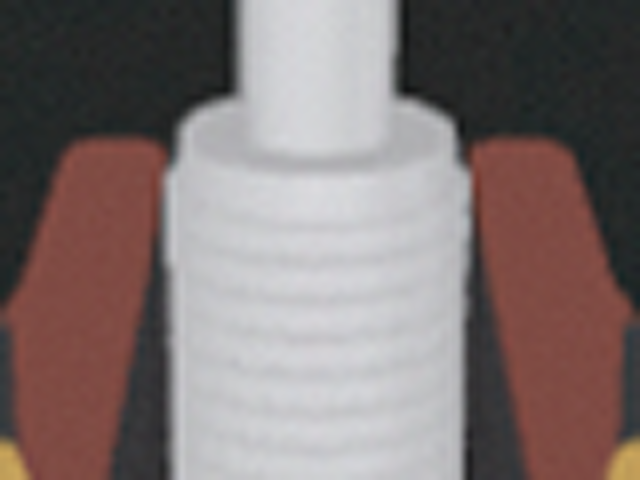

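View pics/s13z.png

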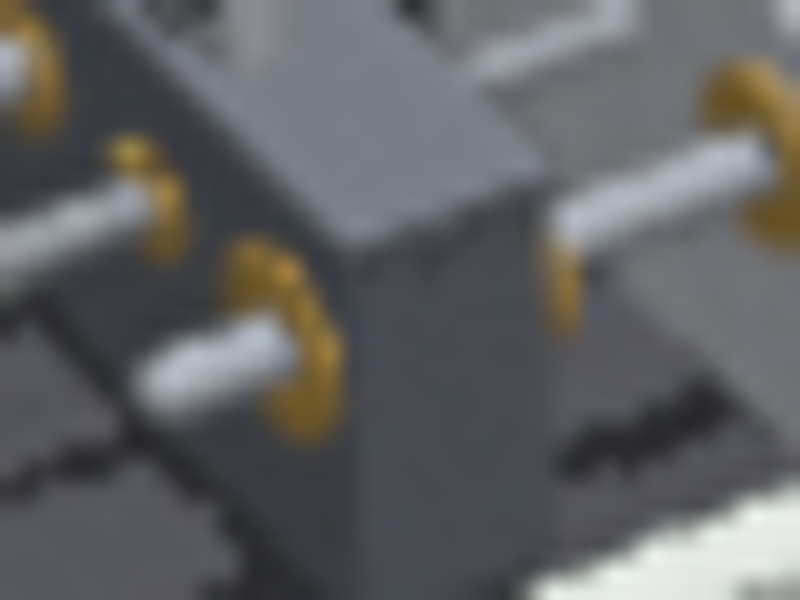

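View pics/t13.png

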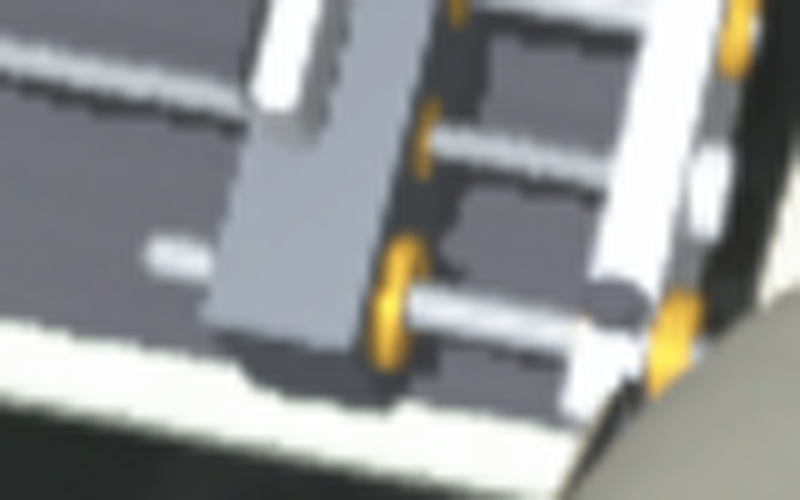

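```bash
python3 - <<'E'
from m import *
o=readout.get_obs(); c=cam('wrist',o)
f=lambda c,uv:((onz(c,uv,78)-BI)@Y).round(1)
print('head front',f(c,(319,221)),'mouth',f(c,(319,30.6)),'tip rel',f(c,(319,221))-f(c,(319,30.6))+212.5)
t=cam('top'); g=lambda x,y:(230+x/10-.45,170+y/10-.45)
for n,uv in [('mouth br',(683,345)),('carr mouth rim',(400,305)),('tip',(147,252))]: print(n,f(t,g(*uv)))
s=cam('scene'); e=lambda x,y:(265+x/20-.48,200+y/20-.48)
def along(c,uv):
    o,d=ray(c,uv); # closest point on bore axis
    A=np.array([[Y@Y,-Y@d],[Y@d,-d@d]]); b=np.array([(o-BI)@Y,(o-BI)@d]); return np.linalg.solve(A,b)[0].round(1)
print('scene tip',along(s,e(137,385)),'exit face',along(s,e(285,340)),'bracket exit',along(s,e(760,155)))
print('top tip',along(t,g(147,252)),'mouth',along(t,g(683,345)),'carr',along(t,g(400,305)))
E
```

```text
head front -87.4 mouth 1.3 tip rel 123.8
mouth br 0.1
carr mouth rim 62.8
tip 120.1
scene tip 123.6 exit face 100.6 bracket exit 22.2
top tip 120.2 mouth 0.1 carr 62.9
```

```bash
python3 - <<'E'
from h import *
a=cv2.imread('pics/top0.png').astype(int);b=cv2.imread('pics/top13.png').astype(int)
for n,(x,y,w,h) in dict(timer=(345,115,45,45),beaker=(385,120,38,45),carriage=(250,145,32,30)).items(): print(n,np.abs(a-b)[y:y+h,x:x+w].mean().round(2))
from workcell import close_job
print(readout.get_obs()['width'],close_job())
E
```

```text
timer 63.25
beaker 40.15
carriage 1.97
the job is handed in; nothing more can be done
19.143833194085932 None
```

```bash
python3 - <<'E'
from h import *
a=cv2.imread('pics/scene0.png').astype(int);b=cv2.imread('pics/scene13.png').astype(int)
print('timer in scene', np.abs(a-b)[165:188,293:319].mean())
E
```

```text
timer in scene 1.399108138238573
```

View pics/top13.png

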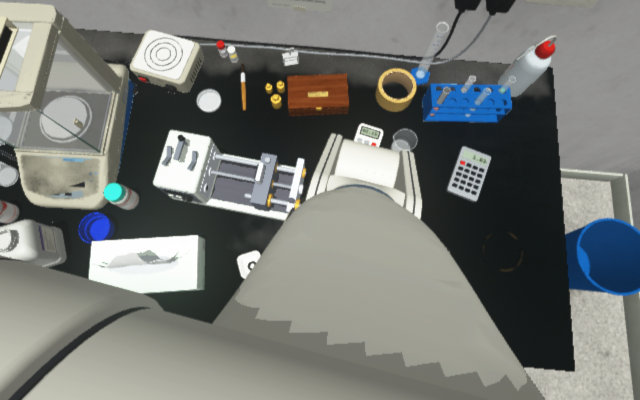

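View pics/scene13.png

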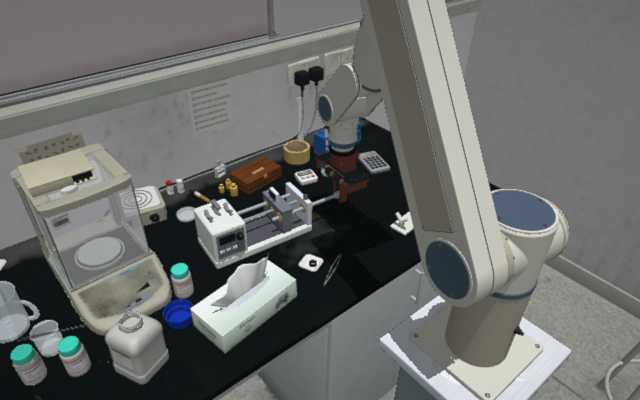

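The rod is threaded through the bracket bushing and the carriage bushing. Its nose stands about 20 mm out of the carriage's far side, and the gripper was still holding the head (opening 19 mm) when I handed the job in at about 13 s.

- **Nose protrusion:** the three cameras disagree by a few millimetres. The wrist camera gives 19.8 mm, the top camera 17.3 mm and the scene camera 23.0 mm. I trust the wrist camera most, as it has the finest resolution.
- **Contact forces:** the readings taken during threading stayed within about 2 N, so nothing jammed.
- **Carriage:** it looks unmoved. Its patch in the top picture matches the starting picture closely.
- **Timer and beaker:** the timer in the scene view matches the first picture. My top-view comparison for both failed because the arm hides part of the timer and is close to the beaker. By eye, the beaker still stands where it was.

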